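# Empty the catch tray, then hold the test cell's flap at its balance point

### The arm

A 6-joint arm with a two-finger parallel gripper is mounted at the origin on the work surface. World frame = base frame: x ahead of the robot, y to its left, z up, the work surface at z = 0. Lengths are in m, angles in degrees, forces in N, time in s.
With the tool pointing down it reaches from about 0.35 to 0.875 m from the base axis. Payload 4.2 kg.
Tool frame: the origin (TCP) lies between the finger pads; the fingertips stand 19 mm ahead of it and the grasp point (between the pads) is the TCP; z points along the fingers, y is the line along which they close (so a half turn about z gives the same grasp; the last joint's range is limited). The gripper opens to 87 mm and grips with 3 to 60 N. Pads are 19 mm wide; open, the fingers measure 117 mm over their backs; the gripper's body (75 mm by 190 mm) begins 51 mm behind the grasp point.
Start: joints at [87.697, 22.042, 0.453, 0, -68.411, -14.817], TCP at [0.184, 0.597, 0.242] pointing down, gripper open.
Joint ranges: [-179.83, 179.83], [-69.29, 118.12], [-61.27, 80.66], [-181.25, 117.63], [-171.15, -9.14], [-177.46, 177.46]. Speed limits (degrees/s): [159.86, 159.86, 180, 180, 180, 180].

### API

Orientations are given as a 3x3 rotation matrix whose columns are the frame's x, y, z axes.
In Python, from station import r gives the robot as it stands.
- The arm moves only by the tool drive_tool, never from a script. Its argument "steps" is one flat list of numbers, 7 for each row, row after row: the turn, a rotation vector about the tool's x, y, z in rad, then the shift along the tool's x, y, z in m, then the opening, from 0 (shut) to 1 (fully open). A call has 1 to 10 rows; each row shifts and turns the commanded pose from where the row before left it, along the tool's axes as they then stand; what a row does not reach is not made up. A row lasts 1/12 s, in which the tool goes at most 41.7 mm and 7.16 degrees, less where a joint would pass 70% of its speed; a pose out of reach is approached as far as the arm can. A call is refused whole if a number of a shift passes 0.0417 or a number of a turn 0.125, either way. A call with a gripper value outside its range is refused whole. The fingers move at their own pace and stop on an object; the grip force is fixed at half the most. Time passes only in rows, so rows that do not move let the fingers close. It gives the time, the measured TCP pose, the force, the opening and the grip force at its end, in the units of the state.
- r.sense(): the state, without advancing time (a new reading comes with each control period).
- r.capture(name): name is "scene" or "top"; returns the picture (480x640x3 uint8, blue, green, red); there is no depth.
- r.camera_params(name): a dict with "camera_matrix" (3x3 intrinsics, pixels), "k1" (the pictures are not rectified: a ray, as slopes to the right and down, at radius r is drawn at 1 + k1 r^2 times it, then the intrinsics apply), "extrinsics" (4x4, takes a point from world to camera coordinates). Camera axes: x right, y down, z forward; pixel columns grow to the right and rows downward; lengths in m; the calibration is good to about 2 mm. A picture is of the moment at which its call begins. camera_params takes no time and is no camera call.
- r.finish_job(): hands the job in; it is judged then, once.
The state is a dict: "time_s": time; "joints": joint angles; "joint_velocities": joint speeds; "effort": joint torques, N m; "tcp_pos": TCP position; "ee_rot": TCP orientation; "wrist_force": force on the tool from outside, world axes, zero at the start; "moment": the same for the moment, N m; "gripper_width": opening from 0.0 (shut) to 1.0 (fully open); "gripper_force": force on a finger pad.
Only numpy, scipy, OpenCV 4.12 (cv2) and the standard library are available. Lean on these libraries where they do the work, as an engineer would, in place of code of your own. Each camera call takes 0.05 s, during which the arm holds its last target. There are 200 camera calls.

### The job

Move the two bright aluminium brackets from the steel catch tray into the orange tote, standing on their bases beside the dark bracket already there, and leave everything else where it is. Then take the red bar of the test cell's closed amber-window flap between the fingers, swing the flap up until it stands plumb at its balance point, without letting it drop back or go over the far side, and keep holding it there: finish with the bar still gripped and the flap still and upright.

Things in the scene. Friction and masses are not known exactly. Their poses are not given: they have to be found in the camera images.
- cell: Test cell: aluminium box 160 (x) x 200 (y) x 100 mm high, fixed to the table, its position and yaw vary. Origin: centre of its underside; its -x side is the front, towards the robot. A grey framed flap with an amber window covers its top.
- flap (a joint): Flap angle, rad: 0 = closed, level, on a stop; grows as the front edge with the red bar rises; 1.571 = plumb, its balance point, weight right above the hinge; beyond that it falls over the far side, to a stop at 2.8. The hinge runs almost freely: let go, it falls one way or the other. About 0.4 kg (varies); plate 6 mm thick, 180 mm wide, 10 to 150 mm from the hinge axis.
- hinge_mid (a point): Midpoint of the hinge axis, at the rear top edge of the cell: 70 mm behind the cell's origin (+x of the cell) and 112 mm above the table. The axis runs along the cell's y. Axes as the cell's.
- grab_bar (a point): Red round bar, 12 mm diameter, 130 mm long, parallel to the hinge, on two thin arms 60 mm either side of its middle. Origin: its centre, 200 mm from the hinge axis in the flap's plane, 50 mm clear of the flap's edge; y along it. Closed: 112 mm above the table, 50 mm before the cell's front; at balance: 312 mm up, above the hinge. It can turn between fingers pinching it from above.
- tray: Steel catch tray 270 (x) x 170 (y) x 22 mm high, walls 4 mm, floor about 4 mm thick, fixed. Origin: centre of its underside. It stands left or right of the cell, the tote on the other side.
- tote: Orange tote, open on top, 290 (x) x 170 (y) x 70 mm high, walls 4 mm, floor about 4 mm thick, fixed. Origin: centre of its underside. The dark bracket stands near its +x end; the rest is empty.
- bracket_a: Bright aluminium bracket like an upside-down T: base 60 (x) x 40 (y) x 8 mm, with an upright rib 50 (x) x 12 (y) mm rising from its middle to 46 mm above the underside. Origin: centre of the underside; z up. About 0.14 kg. Starts standing in the catch tray; grip the rib across its 12 mm.
- bracket_b: The second bright aluminium bracket, same shape and size as bracket_a, also in the catch tray.
- bracket_old: Dark steel bracket of the same shape, already in the tote with its rib along the tote's y, its centre about 95 mm from the tote's centre towards the +x end. Leave it.
- tape_roll: Bystander: cream tape roll 100 mm across, 24 mm high, lying. Origin: centre of its underside.
- pliers: Bystander: pliers with orange handles, about 150 mm long, lying. Origin: near the pivot, on the underside.
- jar: Bystander: amber jar 54 mm across, 75 mm high. Origin: centre of its underside.
- driver: Bystander: screwdriver lying behind the tray or tote. Origin: on its underside.
- logger: Bystander: grey and blue data logger 90 x 60 x 90 mm behind the cell. Origin: centre of its underside.
There are look-alikes about, which are no part of the job. What is shaped like the bracket_b but blue or green is not meant.

How it is judged:
By the outcome, as a careful person would: the job done as asked, in the order asked, and still so for the second after the job is handed in, while the arm keeps its last pose, push and grip.
It also fails if it takes over 72 s, if anything falls off the work surface, if the arm or the gripper's body presses on something with over 40 N, if the wrist force passes 120 N, or if a joint passes its speed limit or range.

## Working session

There is one attempt and no reset: what is moved stays moved. The work goes in short steps, Python scripts to look and compute and a tool call to move; the robot and the scene stay as the last step left them, time stands still between calls to the robot, and variables do not carry over. Pictures are saved under pics/ and viewed, at most 10 in all, crops included, and the job is handed in when it is done.

Besides the shell and the picture viewer there is one more tool, called as name(argument=value, ...), one argument or row to a line, values as JSON. drive_tool: Moves the arm, as the interface text tells. Its arguments: {"type":"object","properties":{"steps":{"type":"array"}},"required":["steps"]}

```bash
mkdir -p pics; ls
python3 - <<'E'
from station import r
import cv2,numpy as np
for n in("scene","top"):
    im=r.capture(n);cv2.imwrite(f"pics/{n}0.png",im)
    p=r.camera_params(n);print(n,np.round(p["camera_matrix"],1).tolist(),p["k1"],np.round(p["extrinsics"],3).tolist())
s=r.sense();print({k:np.round(v,3).tolist() for k,v in s.items()})
E
```

```text
pics
scene [[587.0, 0.0, 323.1], [0.0, 587.0, 236.6], [0.0, 0.0, 1.0]] -0.11300366492266857 [[0.187, 0.982, 0.011, -0.02], [0.754, -0.137, -0.642, -0.37], [-0.629, 0.128, -0.767, 1.782], [0.0, 0.0, 0.0, 1.0]]
top [[447.1, 0.0, 316.8], [0.0, 447.1, 240.5], [0.0, 0.0, 1.0]] -0.07329294553947026 [[-0.008, -1.0, 0.021, -0.086], [-0.994, 0.006, -0.111, 0.57], [0.111, -0.022, -0.994, 1.141], [0.0, 0.0, 0.0, 1.0]]
{'time_s': 0.1, 'joints': [87.697, 22.087, 0.389, -0.025, -68.412, -14.818], 'joint_velocities': [-0.148, -0.062, 0.176, 0.128, -0.018, 0.067], 'effort': [-0.0, -39.169, 18.793, 4.232, 0.013, -0.0], 'tcp_pos': [0.184, 0.597, 0.241], 'ee_rot': [[0.956, -0.295, -0.0], [-0.295, -0.956, -0.002], [0.0, 0.002, -1.0]], 'wrist_force': [-0.193, 0.204, 0.637], 'moment': [-0.041, 0.014, -0.014], 'gripper_force': 0.0, 'gripper_width': 1.001}
```

View pics/top0.png

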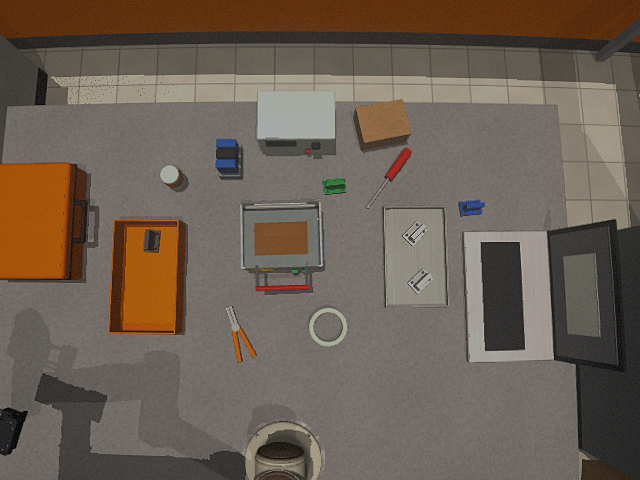

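View pics/scene0.png

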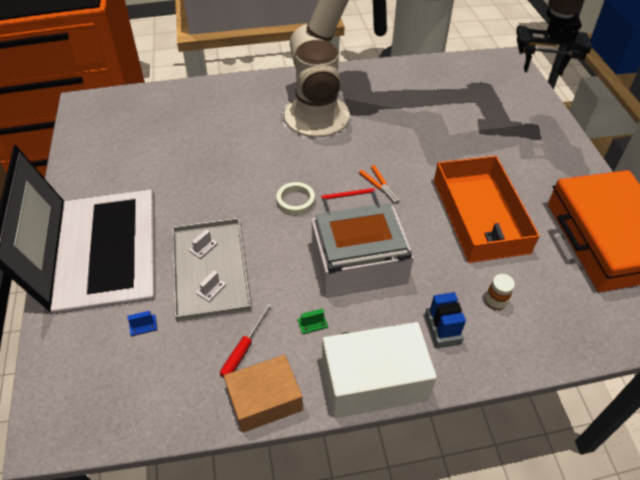

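The top view shows two bright brackets in the tray at (415,234) and (420,280). The look-alikes are blue at (471,208) and green at (334,186), both outside the tray, so they are not meant. The tote is at (147,277) with the dark bracket at (152,240), and the red bar is at (284,289). Next I confirm the brackets in a crop and measure.

```bash
cat > h.py <<'E'
import cv2,numpy as np
from station import r
def ray(n,px):
    p=r.camera_params(n);K=np.array(p["camera_matrix"]);E=np.array(p["extrinsics"]);k=p["k1"]
    px=np.atleast_2d(np.asarray(px,float))
    u=cv2.undistortPoints(px[:,None],K,np.array([k,0,0,0,0.]))[:,0]
    d=np.c_[u,np.ones(len(u))]@E[:3,:3]
    return -E[:3,:3].T@E[:3,3],d
def plane(n,px,z):
    c,d=ray(n,px);return (c+d*((z-c[2])/d[:,2])[:,None])
def proj(n,P):
    p=r.camera_params(n);E=np.array(p["extrinsics"]);
    return cv2.projectPoints(np.atleast_2d(P).astype(float),cv2.Rodrigues(E[:3,:3])[0],E[:3,3],np.array(p["camera_matrix"]),np.array([p["k1"],0,0,0,0.]))[0][:,0]
def tri(a,b):
    c1,d1=ray("top",a);c2,d2=ray("scene",b);A=np.c_[d1[0],-d2[0]]
    t=np.linalg.lstsq(A,c2-c1,rcond=None)[0];return (c1+d1[0]*t[0]+c2+d2[0]*t[1])/2
def blobs(m,amin):
    n,l,s,c=cv2.connectedComponentsWithStats(m.astype(np.uint8))
    return [(c[i],s[i],cv2.minAreaRect(np.argwhere(l==i)[:,::-1].astype(np.float32))) for i in range(1,n) if s[i,4]>=amin]
E
python3 - <<'E'
from h import *
np.set_printoptions(precision=3,suppress=True)
t=cv2.imread("pics/top0.png");s=cv2.imread("pics/scene0.png")
a=cv2.resize(t[200:315,375:490],(600,600),interpolation=cv2.INTER_CUBIC)
cv2.imwrite("pics/crop1.png",cv2.resize(np.hstack([t[200:312,378:452],s[215:327,168:260]]),None,fx=4.5,fy=4.5,interpolation=cv2.INTER_CUBIC))
for n,im in(("top",t),("scene",s)):
    h=cv2.cvtColor(im,cv2.COLOR_BGR2HSV)
    red=((h[...,0]<6)|(h[...,0]>174))&(h[...,1]>150)&(h[...,2]>110)
    for c,st,q in blobs(red,60):
        if 150<c[1]<310 and 200<c[0]<420:print(n,"red",c,st,cv2.boxPoints(q).tolist())
    orr=(h[...,0]<16)&(h[...,0]>5)&(h[...,1]>170)
    for c,st,q in blobs(orr,1500):print(n,"or",c,st,q)
    br=(im.min(2)>195)
    for c,st,q in blobs(br,12):
        if 190<c[1]<310:print(n,"br",c,st,q)
E
```

```text
top red [398.662 162.966] [386 148  25  31 266] [[385.24322509765625, 174.54054260253906], [405.4810791015625, 146.71351623535156], [412.0216064453125, 151.4702606201172], [391.78375244140625, 179.2972869873047]]
top red [281.791 287.496] [255 285  54   6 234] [[254.94400024414062, 286.15325927734375], [307.9862060546875, 284.5458984375], [308.1174011230469, 288.875244140625], [255.0751953125, 290.48260498046875]]
top or [320.197  16.423] [    0     0   640    40 21433] ((319.5, 19.5), (39.0, 639.0), 90.0)
top or [ 35.372 220.274] [   0  163   75  117 8252] ((37.0, 221.0), (116.0, 74.0), 90.0)
top or [143.717 279.167] [ 109  220   76  114 5844] ((146.5, 276.5), (113.0, 75.0), 90.0)
scene red [347.58 193.25] [322 188  52  11 212] [[321.6999816894531, 194.89999389648438], [372.9399719238281, 187.57998657226562], [373.5199890136719, 191.63998413085938], [322.2799987792969, 198.95999145507812]]
scene or [63.742 58.261] [    0     0   143   129 11821] ((63.62080383300781, 63.162052154541016), (110.52275085449219, 149.2106170654297), 79.24202728271484)
scene or [484.189 208.217] [ 434  156
[... 244 characters left out ...]
523438), 82.23483276367188)
scene br [295.092 195.638] [277 183  37  26 196] ((295.0, 195.5), (25.0, 36.0), 90.0)
scene br [ 98.662 252.484] [  52  190  100  119 5372] ((100.99253845214844, 249.0076904296875), (116.54721069335938, 99.76126861572266), 89.13194274902344)
scene br [200.783 235.109] [194 230  14  12  46] ((200.25770568847656, 235.18846130371094), (3.2451140880584717, 17.014925003051758), 52.12501525878906)
scene br [207.895 277.561] [201 271  15  14  57] ((207.97923278808594, 277.4773254394531), (2.8871870040893555, 19.104578018188477), 47.48955535888672)
scene br [503.595 282.032] [494 274  20  17 247] ((503.7500305175781, 281.75), (19.091880798339844, 15.55634880065918), 45.0)
```

View pics/crop1.png

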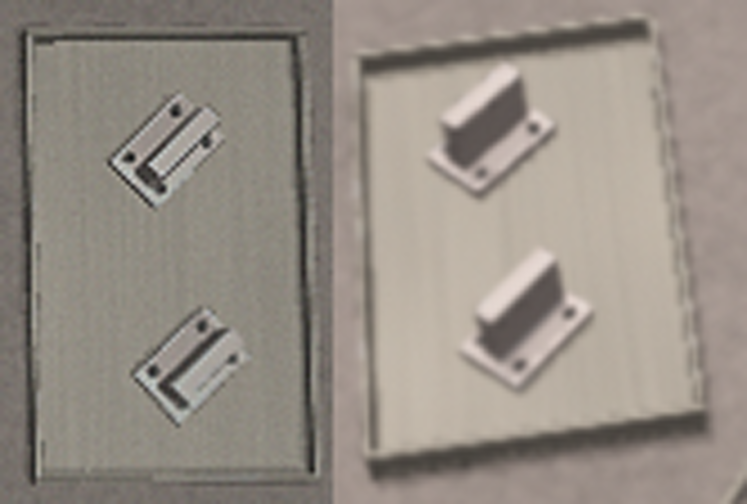

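The crop confirms two bright T-brackets standing in the tray, with ribs running diagonally. From the base corners I work out their poses, and also the tote and the bar.

Run:
```python
from h import *
np.set_printoptions(precision=3,suppress=True)
t=cv2.imread("pics/top0.png");s=cv2.imread("pics/scene0.png")
f=lambda L:(np.array(L)+.5)/4.5-.5+[378,200]
B={"A":([(108,160),(176,95),(222,140),(155,206)],[(151,166),(205,103),(220,115),(165,178)]),
   "B":([(133,374),(201,307),(248,357),(181,424)],[(175,383),(228,330),(243,345),(187,395)])}
B["A"]=(B["A"][0],B["A"][1])
ang=lambda v:np.degrees(np.arctan2(v[1],v[0]))
for k,(b,q) in B.items():
    P=plane("top",f(b),.012);Q=plane("top",f(q),.05)
    print(k,P.mean(0),"long",ang(P[1]-P[0]),ang(P[2]-P[3]),np.linalg.norm(P[1]-P[0]),np.linalg.norm(P[2]-P[1]),"rib",Q.mean(0),ang(Q[1]-Q[0]))
for n,im in(("top",t),("scene",s)):
    h=cv2.cvtColor(im,cv2.COLOR_BGR2HSV)
    red=((h[...,0]<8)|(h[...,0]>170))&(h[...,1]>110)&(h[...,2]>60)
    for c,st,q in blobs(red,60):
        if 180<c[1]<310 and 240<c[0]<400:
            p=cv2.boxPoints(q);i=np.argsort(p[:,0]);e=np.array([p[i[:2]].mean(0),p[i[2:]].mean(0)])
            W=plane(n,e,.112);print(n,"bar",e.tolist(),W,W.mean(0),ang(W[0]-W[1]),np.linalg.norm(W[0]-W[1]))
h=cv2.cvtColor(t,cv2.COLOR_BGR2HSV);m=((h[...,0]<18)&(h[...,1]>150)).astype(np.uint8)
c=[x for x in cv2.findContours(m,0,2)[0] if cv2.contourArea(x)>3000 and 100<x[:,0,0].mean()<200][0][:,0]
ap=cv2.approxPolyDP(c[:,None],4,True)[:,0];print("tote",ap.tolist());print(plane("top",ap,.07),"\n",plane("top",ap,0.))
print("dark",plane("top",[[152,236],[152,240]],.05))
cv2.imwrite("pics/crop2.png",cv2.resize(t[190:345,100:330],(800,539),interpolation=cv2.INTER_CUBIC))
```

```text
A [ 0.591 -0.354  0.012] long -47.34896191035079 -46.72766455019535 0.05783595993142799 0.03854608858575448 rib [ 0.591 -0.357  0.05 ] -41.93391090170628
B [ 0.462 -0.365  0.012] long -46.95132768382103 -46.743853455378506 0.05755523427695308 0.040606087656638264 rib [ 0.462 -0.366  0.05 ] -46.65670672831911
top bar [[254.9471435546875, 288.46734619140625], [308.951904296875, 286.6051025390625]] [[ 0.445  0.062  0.112]
 [ 0.449 -0.069  0.112]] [ 0.447 -0.003  0.112] 91.56283963020005 0.1305654628251862
scene bar [[321.18255615234375, 197.23220825195312], [374.20404052734375, 189.37716674804688]] [[ 0.448 -0.071  0.112]
 [ 0.445  0.06   0.112]] [ 0.446 -0.005  0.112] -88.58099097563236 0.13175007436806574
tote [[114, 220], [108, 332], [181, 331], [185, 224]]
[[0.622 0.432 0.07 ]
 [0.338 0.437 0.07 ]
 [0.34  0.251 0.07 ]
 [0.61  0.247 0.07 ]] 
 [[0.633 0.462 0.   ]
 [0.331 0.468 0.   ]
 [0.334 0.271 0.   ]
 [0.62  0.266 0.   ]]
dark [[0.582 0.338 0.05 ]
 [0.572 0.338 0.05 ]]
```

View pics/crop2.png

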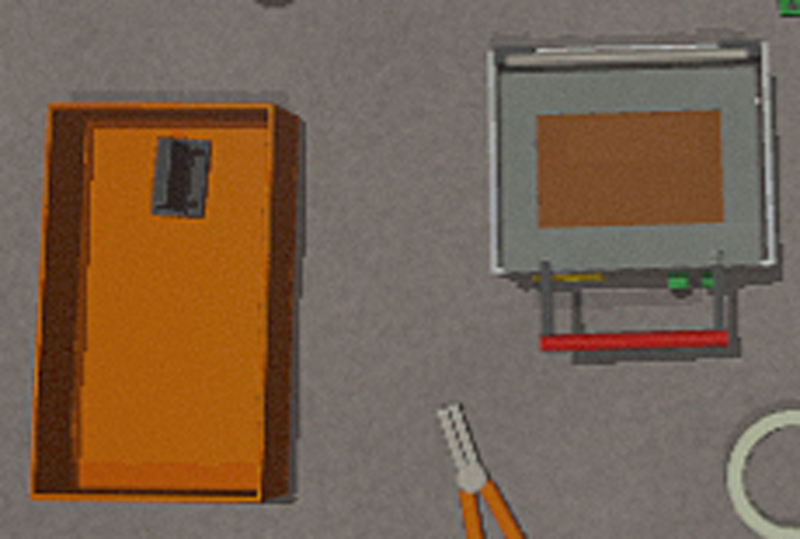

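The crop shows the tote rim corners at about (114,220), (178,220), (175,333) and (109,332). The dark bracket is near the far end and the bar is closed. First move: turn 30° and head for bracket A.

drive_tool(
  steps=[0, 0, 0.1045, 0, 0, 0, 1, 0, 0, 0.1045, 0, 0, 0, 1, 0, 0, 0.1045, 0, 0, 0, 1, 0, 0, 0.1045, 0, 0, 0, 1, 0, 0, 0.1045, 0, 0, 0, 1, 0, 0, 0, 0.039, 0.014, 0, 1, 0, 0, 0, 0.039, 0.014, 0, 1, 0, 0, 0, 0.039, 0.014, 0, 1, 0, 0, 0, 0.039, 0.014, 0, 1, 0, 0, 0, 0.039, 0.014, 0, 1],
)

```text
time_s: 0.93
tcp_pos: [0.2658, 0.4047, 0.2411]
ee_rot: [[0.682, -0.732, -0.0], [-0.732, -0.682, -0.001], [0.0, 0.001, -1.0]]
wrist_force: [1.3, -0.9, 0.9]
gripper_width: 0.996
gripper_force: 0.0
```

```bash
cat >> h.py <<'E'
def go(p,phi):
    """remaining shift in tool axes (after the turn) and turn about tool z, tool down, x axis at phi deg"""
    s=r.sense();R=np.array(s["ee_rot"]);d=np.array(p)-s["tcp_pos"]
    cur=np.degrees(np.arctan2(R[1,0],R[0,0]));a=np.radians(phi);x=np.array([np.cos(a),np.sin(a),0]);z=np.array([0,0,-1.]);y=np.cross(z,x)
    print("t",round(s["time_s"],2),"tcp",np.round(s["tcp_pos"],4),"phi",round(cur,2),"tilt",np.round(R[:,2],3),"F",np.round(s["wrist_force"],1),"w",round(s["gripper_width"],3),round(s["gripper_force"],1))
    print("turn z rad",round(np.radians(-((phi-cur+180)%360-180)),4),"shift xyz",np.round([d@x,d@y,d@z],4),"world",np.round(d,4))
E
python3 -c "
from h import *
go([.591,-.355,.1],-47)
np.set_printoptions(precision=3,suppress=True)
W=plane('top',[[113.9,219.8],[178.4,219.8],[175.2,333.3],[109.1,332.5]],.07);print(W,W.mean(0))"
```

```text
t 0.93 tcp [0.2658 0.4047 0.2411] phi -47.02 tilt [-0.    -0.001 -1.   ] F [ 1.3 -0.9  0.9] w 0.996 0.0
turn z rad -0.0004 shift xyz [0.7774 0.2803 0.1411] world [ 0.3252 -0.7597 -0.1411]
[[0.622 0.432 0.07 ]
 [0.621 0.264 0.07 ]
 [0.335 0.266 0.07 ]
 [0.336 0.434 0.07 ]] [0.478 0.349 0.07 ]
```

drive_tool(
  steps=[0, 0, 0, 0.0389, 0.014, 0, 1, 0, 0, 0, 0.0389, 0.014, 0, 1, 0, 0, 0, 0.0389, 0.014, 0, 1, 0, 0, 0, 0.0389, 0.014, 0, 1, 0, 0, 0, 0.0389, 0.014, 0, 1, 0, 0, 0, 0.0389, 0.014, 0, 1, 0, 0, 0, 0.0389, 0.014, 0, 1, 0, 0, 0, 0.0389, 0.014, 0, 1, 0, 0, 0, 0.0389, 0.014, 0, 1, 0, 0, 0, 0.0389, 0.014, 0, 1],
)

```text
time_s: 1.77
tcp_pos: [0.4281, 0.0246, 0.2416]
ee_rot: [[0.681, -0.732, 0.0], [-0.732, -0.681, 0.0], [-0.0, -0.0, -1.0]]
wrist_force: [1.3, 1.2, -0.4]
gripper_width: 1.002
gripper_force: 0.0
```

drive_tool(
  steps=[0, 0, 0, 0.0389, 0.014, 0, 1, 0, 0, 0, 0.0389, 0.014, 0, 1, 0, 0, 0, 0.0389, 0.014, 0, 1, 0, 0, 0, 0.0389, 0.014, 0, 1, 0, 0, 0, 0.0389, 0.014, 0, 1, 0, 0, 0, 0.0389, 0.014, 0, 1, 0, 0, 0, 0.0389, 0.014, 0, 1, 0, 0, 0, 0.0389, 0.014, 0, 1, 0, 0, 0, 0.0389, 0.014, 0, 1, 0, 0, 0, 0.0389, 0.014, 0, 1],
)

```text
time_s: 2.6
tcp_pos: [0.5908, -0.3553, 0.2407]
ee_rot: [[0.681, -0.732, -0.001], [-0.732, -0.681, 0.001], [-0.001, 0.0, -1.0]]
wrist_force: [1.2, 0.5, 0.4]
gripper_width: 1.002
gripper_force: 0.0
```

```bash
python3 -c "
from h import *
go([.591,-.355,.034],-47)"
```

```text
t 2.6 tcp [ 0.5908 -0.3553  0.2407] phi -47.07 tilt [-0.001  0.001 -1.   ] F [1.2 0.5 0.4] w 1.002 0.0
turn z rad -0.0013 shift xyz [-1.000e-04 -4.000e-04  2.067e-01] world [ 2.000e-04  3.000e-04 -2.067e-01]
```

drive_tool(
  steps=[0, 0, 0, 0, 0, 0.037, 1, 0, 0, 0, 0, 0, 0.037, 1, 0, 0, 0, 0, 0, 0.037, 1, 0, 0, 0, 0, 0, 0.037, 1, 0, 0, 0, 0, 0, 0.033, 1, 0, 0, 0, 0, 0, 0.015, 1, 0, 0, 0, 0, 0, 0.01, 1, 0, 0, 0, 0, 0, 0, 0, 0, 0, 0, 0, 0, 0, 0, 0, 0, 0, 0, 0, 0, 0],
)

```text
time_s: 3.43
tcp_pos: [0.5919, -0.3539, 0.0374]
ee_rot: [[0.682, -0.732, 0.003], [-0.732, -0.682, -0.001], [0.003, -0.001, -1.0]]
wrist_force: [0.3, -0.4, 0.3]
gripper_width: 0.853
gripper_force: 0.0
```

drive_tool(
  steps=[0, 0, 0, 0, 0, 0, 0, 0, 0, 0, 0, 0, 0, 0, 0, 0, 0, 0, 0, 0, 0, 0, 0, 0, 0, 0, 0, 0],
)

```text
time_s: 3.77
tcp_pos: [0.5909, -0.3535, 0.0364]
ee_rot: [[0.681, -0.732, 0.001], [-0.732, -0.681, -0.0], [0.001, -0.001, -1.0]]
wrist_force: [-0.1, 0.0, -1.2]
gripper_width: 0.555
gripper_force: 0.0
```

drive_tool(
  steps=[0, 0, 0, 0, 0, 0, 0, 0, 0, 0, 0, 0, 0, 0, 0, 0, 0, 0, 0, 0, 0, 0, 0, 0, 0, 0, 0, 0, 0, 0, 0, 0, 0, 0, 0, 0, 0, 0, 0, 0, 0, 0, 0, 0, 0, 0, 0, -0.01, 0, 0, 0, 0, 0, 0, -0.02, 0],
)

```text
time_s: 4.43
tcp_pos: [0.5884, -0.3524, 0.0628]
ee_rot: [[0.681, -0.733, -0.007], [-0.733, -0.681, 0.003], [-0.007, 0.003, -1.0]]
wrist_force: [0.4, -0.6, -2.3]
gripper_width: 0.131
gripper_force: 30.0
```

```bash
python3 -c "
from h import *
go([.48,.349,.2],0)"
```

```text
t 4.43 tcp [ 0.5884 -0.3524  0.0628] phi -47.1 tilt [-0.007  0.003 -1.   ] F [ 0.4 -0.6 -2.3] w 0.131 30.0
turn z rad -0.8221 shift xyz [-0.1084 -0.7014 -0.1372] world [-0.1084  0.7014  0.1372]
```

drive_tool(
  steps=[0, 0, -0.1028, 0, 0, -0.017, 0, 0, 0, -0.1028, 0, 0, -0.017, 0, 0, 0, -0.1028, 0, 0, -0.017, 0, 0, 0, -0.1028, 0, 0, -0.017, 0, 0, 0, -0.1028, 0, 0, -0.017, 0, 0, 0, -0.1028, 0, 0, -0.017, 0, 0, 0, -0.1028, 0, 0, -0.017, 0, 0, 0, -0.1028, 0, 0, -0.017, 0, 0, 0, 0, -0.006, -0.039, 0, 0, 0, 0, 0, -0.006, -0.039, 0, 0],
)

```text
time_s: 5.27
tcp_pos: [0.5787, -0.2761, 0.2028]
ee_rot: [[1.0, -0.002, 0.003], [-0.002, -1.0, -0.0], [0.003, 0.0, -1.0]]
wrist_force: [1.0, 1.5, -2.9]
gripper_width: 0.138
gripper_force: 30.0
```

drive_tool(
  steps=[0, 0, 0, -0.006, -0.039, 0, 0, 0, 0, 0, -0.006, -0.039, 0, 0, 0, 0, 0, -0.006, -0.039, 0, 0, 0, 0, 0, -0.006, -0.039, 0, 0, 0, 0, 0, -0.006, -0.039, 0, 0, 0, 0, 0, -0.006, -0.039, 0, 0, 0, 0, 0, -0.006, -0.039, 0, 0, 0, 0, 0, -0.006, -0.039, 0, 0, 0, 0, 0, -0.006, -0.039, 0, 0, 0, 0, 0, -0.006, -0.039, 0, 0],
)

```text
time_s: 6.1
tcp_pos: [0.5172, 0.1163, 0.2023]
ee_rot: [[1.0, 0.001, 0.001], [0.001, -1.0, 0.001], [0.001, -0.001, -1.0]]
wrist_force: [0.4, 0.6, -2.1]
gripper_width: 0.132
gripper_force: 30.0
```

drive_tool(
  steps=[0, 0, 0, -0.006, -0.039, 0, 0, 0, 0, 0, -0.006, -0.039, 0, 0, 0, 0, 0, -0.006, -0.039, 0, 0, 0, 0, 0, -0.006, -0.039, 0, 0, 0, 0, 0, -0.006, -0.039, 0, 0, 0, 0, 0, -0.006, -0.039, 0, 0, 0, 0, 0, 0, 0, 0, 0],
)

```text
time_s: 6.68
tcp_pos: [0.4811, 0.3548, 0.2018]
ee_rot: [[1.0, 0.007, 0.002], [0.007, -1.0, 0.003], [0.002, -0.003, -1.0]]
wrist_force: [0.1, -1.0, -0.7]
gripper_width: 0.134
gripper_force: 30.0
```

```bash
python3 -c "
from h import *
go([.482,.346,.039],0)
im=r.capture('scene');t=r.capture('top');cv2.imwrite('pics/p3.png',np.hstack([cv2.resize(im[130:290,400:560],(400,400)),cv2.resize(t[190:350,80:240],(400,400))]))"
```

```text
t 6.68 tcp [0.4811 0.3548 0.2018] phi 0.41 tilt [ 0.002  0.003 -1.   ] F [ 0.1 -1.  -0.7] w 0.134 30.0
turn z rad 0.0071 shift xyz [0.0009 0.0088 0.1628] world [ 0.0009 -0.0088 -0.1628]
```

View pics/p3.png

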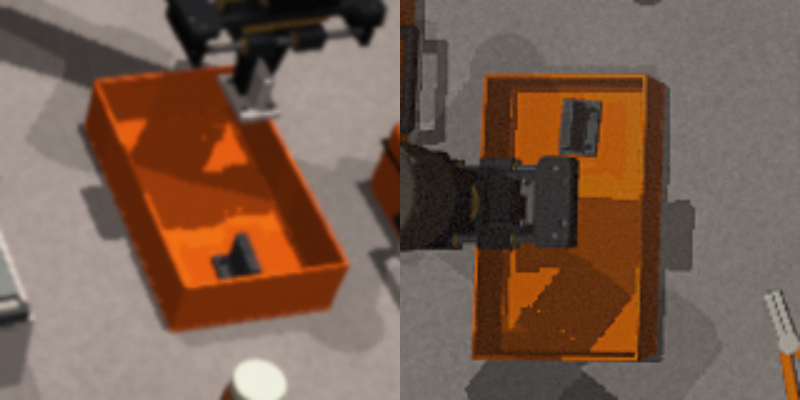

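Held bracket hangs straight, over the middle of the tote; the dark bracket stands near the far end. Lower and release.

drive_tool(
  steps=[0, 0, 0, 0.001, 0.0045, 0.033, 0, 0, 0, 0, 0, 0.0043, 0.033, 0, 0, 0, 0, 0, 0, 0.034, 0, 0, 0, 0, 0, 0, 0.034, 0, 0, 0, 0, 0, 0, 0.014, 0, 0, 0, 0, 0, 0, 0.008, 0, 0, 0, 0, 0, 0, 0.004, 0, 0, 0, 0, 0, 0, 0.003, 0, 0, 0, 0, 0, 0, 0.002, 0, 0, 0, 0, 0, 0, 0, 0],
)

```text
time_s: 7.62
tcp_pos: [0.4834, 0.34, 0.0376]
ee_rot: [[1.0, 0.001, 0.001], [0.001, -1.0, 0.002], [0.001, -0.002, -1.0]]
wrist_force: [-0.6, -0.7, -0.7]
gripper_width: 0.136
gripper_force: 30.0
```

drive_tool(
  steps=[0, 0, 0, 0, 0, 0.0015, 0, 0, 0, 0, 0, 0, 0.001, 0, 0, 0, 0, 0, 0, 0, 0.5, 0, 0, 0, 0, 0, 0, 0.5, 0, 0, 0, 0, 0, 0, 0.5, 0, 0, 0, 0, 0, 0, 0.5, 0, 0, 0, 0, 0, 0, 0.5, 0, 0, 0, 0, 0, -0.02, 0.5, 0, 0, 0, 0, 0, -0.035, 0.7, 0, 0, 0, 0, 0, -0.035, 1],
)

```text
time_s: 8.45
tcp_pos: [0.4822, 0.3388, 0.1237]
ee_rot: [[1.0, 0.001, -0.003], [0.001, -1.0, -0.003], [-0.003, 0.003, -1.0]]
wrist_force: [1.1, 0.0, 0.1]
gripper_width: 0.575
gripper_force: 0.0
```

drive_tool(
  steps=[0, 0, 0.1028, 0, 0, -0.02, 1, 0, 0, 0.1028, 0, 0, -0.02, 1, 0, 0, 0.1028, 0, 0, -0.02, 1, 0, 0, 0.1028, 0, 0, -0.01, 1, 0, 0, 0.1028, 0, 0, 0, 1, 0, 0, 0.1028, 0, 0, 0, 1, 0, 0, 0.1028, 0, 0, 0, 1, 0, 0, 0.1028, 0, 0, 0, 1],
)

```text
time_s: 9.12
tcp_pos: [0.4827, 0.3396, 0.1941]
ee_rot: [[0.677, -0.736, -0.0], [-0.736, -0.677, 0.0], [-0.0, 0.0, -1.0]]
wrist_force: [0.3, -0.5, -1.0]
gripper_width: 0.991
gripper_force: 0.0
```

```bash
python3 -c "
from h import *
go([.462,-.366,.19],-47)"
```

```text
t 9.12 tcp [0.4827 0.3396 0.1941] phi -47.35 tilt [-0.  0. -1.] F [ 0.3 -0.5 -1. ] w 0.991 0.0
turn z rad -0.0061 shift xyz [0.5019 0.4964 0.0041] world [-0.0207 -0.7056 -0.0041]
```

drive_tool(
  steps=[0, 0, 0, 0.0279, 0.0276, 0, 1, 0, 0, 0, 0.0279, 0.0276, 0, 1, 0, 0, 0, 0.0279, 0.0276, 0, 1, 0, 0, 0, 0.0279, 0.0276, 0, 1, 0, 0, 0, 0.0279, 0.0276, 0, 1, 0, 0, 0, 0.0279, 0.0276, 0, 1, 0, 0, 0, 0.0279, 0.0276, 0, 1, 0, 0, 0, 0.0279, 0.0276, 0, 1, 0, 0, 0, 0.0279, 0.0276, 0, 1, 0, 0, 0, 0.0279, 0.0276, 0, 1],
)

```text
time_s: 9.95
tcp_pos: [0.4703, -0.0544, 0.1943]
ee_rot: [[0.682, -0.732, 0.001], [-0.732, -0.682, 0.0], [0.0, -0.0, -1.0]]
wrist_force: [0.1, 0.4, 0.2]
gripper_width: 1.005
gripper_force: 0.0
```

drive_tool(
  steps=[0, 0, 0, 0.0279, 0.0276, 0, 1, 0, 0, 0, 0.0279, 0.0276, 0, 1, 0, 0, 0, 0.0279, 0.0276, 0, 1, 0, 0, 0, 0.0279, 0.0276, 0, 1, 0, 0, 0, 0.0279, 0.0276, 0, 1, 0, 0, 0, 0.0279, 0.0276, 0, 1, 0, 0, 0, 0.0279, 0.0276, 0, 1, 0, 0, 0, 0.0279, 0.0276, 0, 1, 0, 0, 0, 0, 0, 0, 1],
)

```text
time_s: 10.7
tcp_pos: [0.4607, -0.3721, 0.1934]
ee_rot: [[0.677, -0.736, -0.0], [-0.736, -0.677, -0.002], [0.001, 0.001, -1.0]]
wrist_force: [0.5, -0.3, -0.3]
gripper_width: 0.997
gripper_force: 0.0
```

```bash
python3 -c "
from h import *
go([.462,-.366,.036],-47)"
```

```text
t 10.7 tcp [ 0.4607 -0.3721  0.1934] phi -47.39 tilt [-0.    -0.002 -1.   ] F [ 0.5 -0.3 -0.3] w 0.997 0.0
turn z rad -0.0069 shift xyz [-0.0036 -0.0051  0.1574] world [ 0.0013  0.0061 -0.1574]
```

drive_tool(
  steps=[0, 0, 0, -0.002, -0.002, 0.035, 1, 0, 0, 0, 0, 0, 0.035, 1, 0, 0, 0, 0, 0, 0.035, 1, 0, 0, 0, 0, 0, 0.03, 1, 0, 0, 0, 0, 0, 0.014, 0.6, 0, 0, 0, 0, 0, 0.0075, 0.6, 0, 0, 0, 0, 0, 0, 0, 0, 0, 0, 0, 0, 0, 0, 0, 0, 0, 0, 0, 0, 0, 0, 0, 0, 0, 0, 0, 0],
)

```text
time_s: 11.53
tcp_pos: [0.4625, -0.364, 0.0393]
ee_rot: [[0.681, -0.732, 0.003], [-0.732, -0.682, -0.001], [0.003, -0.001, -1.0]]
wrist_force: [0.1, -0.2, 1.1]
gripper_width: 0.633
gripper_force: 0.0
```

drive_tool(
  steps=[0, 0, 0, 0, 0, 0, 0, 0, 0, 0, 0, 0, 0, 0, 0, 0, 0, 0, 0, 0, 0, 0, 0, 0, 0, 0, 0, 0, 0, 0, 0, 0, 0, 0, 0, 0, 0, 0, 0, 0, 0, 0, 0, 0, 0, 0, 0, 0, 0],
)

```text
time_s: 12.12
tcp_pos: [0.4613, -0.3637, 0.0376]
ee_rot: [[0.681, -0.732, -0.0], [-0.732, -0.681, -0.0], [-0.0, 0.0, -1.0]]
wrist_force: [-0.6, -0.2, 0.8]
gripper_width: 0.134
gripper_force: 30.0
```

drive_tool(
  steps=[0, 0, 0, 0, 0, -0.01, 0, 0, 0, 0, 0, 0, -0.025, 0, 0, 0, -0.1028, 0, 0, -0.025, 0, 0, 0, -0.1028, 0, 0, -0.025, 0, 0, 0, -0.1028, 0, 0, -0.02, 0, 0, 0, -0.1028, 0, 0, -0.02, 0, 0, 0, -0.1028, 0, 0, -0.02, 0, 0, 0, -0.1028, 0, 0, -0.02, 0, 0, 0, -0.1028, 0, 0, 0, 0, 0, 0, -0.1028, 0, 0, 0, 0],
)

```text
time_s: 12.95
tcp_pos: [0.4619, -0.3637, 0.2049]
ee_rot: [[1.0, 0.006, 0.004], [0.006, -1.0, -0.001], [0.004, 0.001, -1.0]]
wrist_force: [-0.8, 0.3, -1.6]
gripper_width: 0.136
gripper_force: 30.0
```

drive_tool(
  steps=[0, 0, 0, -0.0033, -0.0392, 0, 0, 0, 0, 0, -0.0033, -0.0392, 0, 0, 0, 0, 0, -0.0033, -0.0392, 0, 0, 0, 0, 0, -0.0033, -0.0392, 0, 0, 0, 0, 0, -0.0033, -0.0392, 0, 0, 0, 0, 0, -0.0033, -0.0392, 0, 0, 0, 0, 0, -0.0033, -0.0392, 0, 0, 0, 0, 0, -0.0033, -0.0392, 0, 0, 0, 0, 0, -0.0033, -0.0392, 0, 0, 0, 0, 0, -0.0033, -0.0392, 0, 0],
)

```text
time_s: 13.78
tcp_pos: [0.4271, 0.0301, 0.2032]
ee_rot: [[1.0, 0.001, 0.001], [0.001, -1.0, 0.001], [0.001, -0.001, -1.0]]
wrist_force: [1.4, -0.4, -0.8]
gripper_width: 0.137
gripper_force: 30.0
```

drive_tool(
  steps=[0, 0, 0, -0.0033, -0.0392, 0, 0, 0, 0, 0, -0.0033, -0.0392, 0, 0, 0, 0, 0, -0.0033, -0.0392, 0, 0, 0, 0, 0, -0.0033, -0.0392, 0, 0, 0, 0, 0, -0.0033, -0.0392, 0, 0, 0, 0, 0, -0.0033, -0.0392, 0, 0, 0, 0, 0, -0.0033, -0.0392, 0, 0, 0, 0, 0, -0.0033, -0.0392, 0, 0, 0, 0, 0, 0, 0, 0, 0, 0, 0, 0, 0, 0, 0, 0],
)

```text
time_s: 14.62
tcp_pos: [0.4005, 0.3436, 0.2024]
ee_rot: [[1.0, 0.004, -0.001], [0.004, -1.0, -0.0], [-0.001, 0.0, -1.0]]
wrist_force: [0.1, 0.3, -0.6]
gripper_width: 0.133
gripper_force: 30.0
```

```bash
python3 -c "
from h import *
go([.402,.343,.038],0)
t=r.capture('top');s=r.capture('scene');cv2.imwrite('pics/p4.png',np.hstack([cv2.resize(s[130:290,400:560],(400,400)),cv2.resize(t[190:350,80:240],(400,400))]))"
```

```text
t 14.62 tcp [0.4005 0.3436 0.2024] phi 0.22 tilt [-0.001 -0.    -1.   ] F [ 0.1  0.3 -0.6] w 0.133 30.0
turn z rad 0.0038 shift xyz [0.0015 0.0006 0.1644] world [ 0.0015 -0.0006 -0.1644]
```

View pics/p4.png

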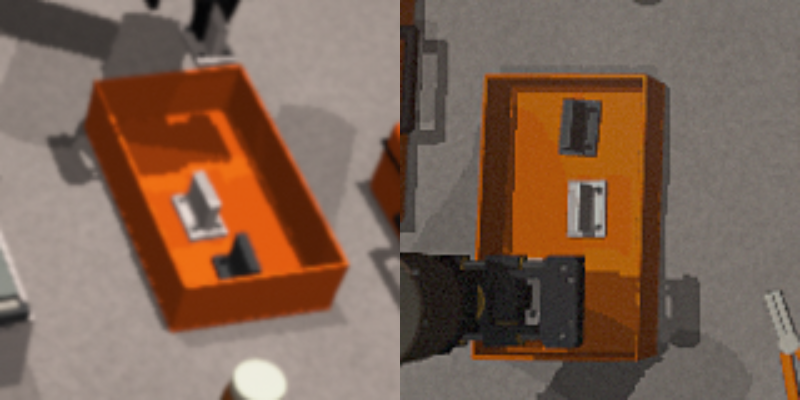

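The first bracket stands in line beside the dark one, and the second hangs straight over free floor. Lower and release.

drive_tool(
  steps=[0, 0, 0, 0.0015, 0, 0.033, 0, 0, 0, 0, 0, 0, 0.034, 0, 0, 0, 0, 0, 0, 0.034, 0, 0, 0, 0, 0, 0, 0.034, 0, 0, 0, 0, 0, 0, 0.014, 0, 0, 0, 0, 0, 0, 0.008, 0, 0, 0, 0, 0, 0, 0.004, 0, 0, 0, 0, 0, 0, 0.002, 0, 0, 0, 0, 0, 0, 0.001, 0, 0, 0, 0, 0, 0, 0, 0],
)

```text
time_s: 15.55
tcp_pos: [0.4033, 0.3425, 0.0397]
ee_rot: [[1.0, 0.001, 0.001], [0.001, -1.0, 0.002], [0.001, -0.002, -1.0]]
wrist_force: [-0.1, -0.4, -1.6]
gripper_width: 0.135
gripper_force: 30.0
```

```bash
python3 -c "
from h import *
go([.402,.343,.037],0)"
```

```text
t 15.55 tcp [0.4033 0.3425 0.0397] phi 0.06 tilt [ 0.001  0.002 -1.   ] F [-0.1 -0.4 -1.6] w 0.135 30.0
turn z rad 0.001 shift xyz [-0.0013 -0.0005  0.0027] world [-0.0013  0.0005 -0.0027]
```

drive_tool(
  steps=[0, 0, 0, 0, 0, 0.002, 0, 0, 0, 0, 0, 0, 0.001, 0, 0, 0, 0, 0, 0, 0, 0.5, 0, 0, 0, 0, 0, 0, 0.5, 0, 0, 0, 0, 0, 0, 0.5, 0, 0, 0, 0, 0, 0, 0.5, 0, 0, 0, 0, 0, 0, 0.5, 0, 0, 0, 0, 0, -0.02, 0.5, 0, 0, 0, 0, 0, -0.035, 0.5, 0, 0, 0, 0, 0, -0.035, 0.45],
)

```text
time_s: 16.38
tcp_pos: [0.4022, 0.341, 0.1254]
ee_rot: [[1.0, 0.001, -0.002], [0.001, -1.0, -0.003], [-0.002, 0.003, -1.0]]
wrist_force: [0.2, 1.1, -0.3]
gripper_width: 0.471
gripper_force: 0.0
```

drive_tool(
  steps=[0, 0, 0.1105, 0, 0, -0.025, 0.45, 0, 0, 0.1105, 0, 0, -0.025, 0.45, 0, 0, 0.1105, 0, 0, -0.025, 0.45, 0, 0, 0.1105, 0, 0, -0.01, 0.45, 0, 0, 0.1105, 0, 0, 0, 0.45, 0, 0, 0.1105, 0, 0, 0, 0.45, 0, 0, 0.1105, 0, 0, 0, 0.45, 0, 0, 0.1105, 0, 0, 0, 0.45, 0, 0, 0.1105, 0, 0, 0, 0.45, 0, 0, 0.1105, 0, 0, 0, 0.45],
)

```text
time_s: 17.22
tcp_pos: [0.4026, 0.3418, 0.2103]
ee_rot: [[0.445, -0.895, -0.0], [-0.895, -0.445, -0.0], [0.0, 0.0, -1.0]]
wrist_force: [0.3, 0.1, -0.1]
gripper_width: 0.452
gripper_force: 0.0
```

drive_tool(
  steps=[0, 0, 0.1105, 0, 0, 0, 0.45, 0, 0, 0.1105, 0, 0, 0, 0.45, 0, 0, 0.1105, 0, 0, 0, 0.45, 0, 0, 0.1105, 0, 0, 0, 0.45, 0, 0, 0, 0, 0, 0, 0.45],
)

```text
time_s: 17.63
tcp_pos: [0.4026, 0.3418, 0.2103]
ee_rot: [[0.023, -1.0, -0.0], [-1.0, -0.023, -0.0], [0.0, 0.0, -1.0]]
wrist_force: [-0.7, -0.7, 0.7]
gripper_width: 0.451
gripper_force: 0.0
```

```bash
python3 -c "
from h import *
go([.447,-.004,.2],-88.5)
np.set_printoptions(precision=3,suppress=True)
t=r.capture('top');s=r.capture('scene');cv2.imwrite('pics/p5.png',np.hstack([cv2.resize(s[130:290,400:560],(400,400)),cv2.resize(t[190:350,80:240],(400,400))]))
# hinge axis check: rear of flap/frame crop points from crop2 (flap outer bar ends), scale 3.478
f=lambda L:(np.array(L)+.5)/3.478-.5+[100,190]
print(plane('top',f([(490,48),(768,42),(771,266),(493,272)]),.1),plane('top',f([(538,116),(721,111),(724,221),(538,227)]),.115))
"
```

```text
t 17.63 tcp [0.4026 0.3418 0.2103] phi -88.69 tilt [-0. -0. -1.] F [-0.7 -0.7  0.7] w 0.451 0.0
turn z rad -0.0033 shift xyz [ 0.3468 -0.0353  0.0103] world [ 0.0444 -0.3458 -0.0103]
[[ 0.656  0.101  0.1  ]
 [ 0.66  -0.099  0.1  ]
 [ 0.499 -0.099  0.1  ]
 [ 0.496  0.097  0.1  ]] [[ 0.604  0.064  0.115]
 [ 0.607 -0.065  0.115]
 [ 0.529 -0.066  0.115]
 [ 0.526  0.064  0.115]]
```

View pics/p5.png

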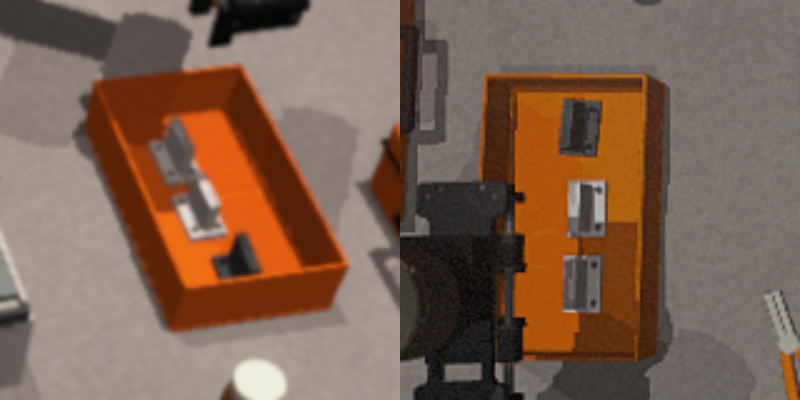

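Both brackets stand in the tote in line with the dark one. Now to the bar.

drive_tool(
  steps=[0, 0, 0, 0.0383, -0.0041, 0, 0.45, 0, 0, 0, 0.0383, -0.0041, 0, 0.45, 0, 0, 0, 0.0383, -0.0041, 0, 0.45, 0, 0, 0, 0.0383, -0.0041, 0, 0.45, 0, 0, 0, 0.0383, -0.0041, 0, 0.45, 0, 0, 0, 0.0383, -0.0041, 0, 0.45, 0, 0, 0, 0.0383, -0.0041, 0, 0.45, 0, 0, 0, 0.0383, -0.0041, 0, 0.45, 0, 0, 0, 0.0383, -0.0041, 0, 0.45, 0, 0, 0, 0, 0, 0, 0.45],
)

```text
time_s: 18.57
tcp_pos: [0.4479, -0.0066, 0.2105]
ee_rot: [[0.02, -1.0, -0.001], [-1.0, -0.02, -0.001], [0.001, 0.001, -1.0]]
wrist_force: [0.3, -0.7, -0.1]
gripper_width: 0.449
gripper_force: 0.0
```

```bash
python3 -c "
from h import *
go([.447,-.003,.112],-88.7)"
```

```text
t 18.57 tcp [ 0.4479 -0.0066  0.2105] phi -88.83 tilt [-0.001 -0.001 -1.   ] F [ 0.3 -0.7 -0.1] w 0.449 0.0
turn z rad -0.0022 shift xyz [-0.0036  0.0008  0.0985] world [-0.0009  0.0036 -0.0985]
```

drive_tool(
  steps=[0, 0, 0, 0, 0, 0.025, 0.45, 0, 0, 0, 0, 0, 0.025, 0.45, 0, 0, 0, 0, 0, 0.02, 0.45, 0, 0, 0, 0, 0, 0.015, 0.45, 0, 0, 0, 0, 0, 0.0135, 0.45, 0, 0, 0, 0, 0, 0, 0.1, 0, 0, 0, 0, 0, 0, 0, 0, 0, 0, 0, 0, 0, 0, 0, 0, 0, 0, 0, 0, 0, 0, 0, 0, 0, 0, 0, 0],
)

```text
time_s: 19.4
tcp_pos: [0.4476, -0.0017, 0.1128]
ee_rot: [[0.025, -1.0, -0.001], [-1.0, -0.025, 0.0], [-0.0, 0.001, -1.0]]
wrist_force: [-6.1, 1.4, 4.5]
gripper_width: 0.155
gripper_force: 3.3
```

```bash
python3 -c "
from h import *
go([.447,-.003,.112],-88.7)"
```

```text
t 19.4 tcp [ 0.4476 -0.0017  0.1128] phi -88.57 tilt [-0.001  0.    -1.   ] F [-6.1  1.4  4.5] w 0.155 3.3
turn z rad 0.0023 shift xyz [0.0013 0.0006 0.0008] world [-0.0006 -0.0013 -0.0008]
```

drive_tool(
  steps=[0, 0, 0, 0, 0, 0, 0, 0, 0, 0, 0, 0, 0, 0, 0, 0, 0, 0, 0, 0, 0],
)

```text
time_s: 19.65
tcp_pos: [0.4466, -0.0019, 0.1125]
ee_rot: [[0.025, -1.0, -0.003], [-1.0, -0.025, -0.0], [0.0, 0.003, -1.0]]
wrist_force: [-5.4, 2.6, 5.0]
gripper_width: 0.124
gripper_force: 30.0
```

drive_tool(
  steps=[0, 0, 0, 0, -0.0001, -0.007, 0, 0, 0, 0, 0, -0.0004, -0.007, 0, 0, 0, 0, 0, -0.0006, -0.007, 0, 0, 0, 0, 0, -0.0008, -0.0069, 0, 0, 0, 0, 0, -0.0011, -0.0069, 0, 0, 0, 0, 0, -0.0013, -0.0068, 0, 0, 0, 0, 0, -0.0016, -0.0068, 0, 0, 0, 0, 0, -0.0018, -0.0067, 0, 0, 0, 0, 0, -0.002, -0.0067, 0, 0, 0, 0, 0, -0.0023, -0.0066, 0],
)

```text
time_s: 20.48
tcp_pos: [0.4579, -0.0017, 0.1807]
ee_rot: [[0.024, -1.0, -0.005], [-1.0, -0.024, -0.0], [-0.0, 0.005, -1.0]]
wrist_force: [-6.9, 2.0, -0.8]
gripper_width: 0.128
gripper_force: 30.0
```

```bash
python3 -c "
from h import *
go([.4595,-.002,.1804],-88.7)"
```

```text
t 20.48 tcp [ 0.4579 -0.0017  0.1807] phi -88.62 tilt [-0.005 -0.    -1.   ] F [-6.9  2.  -0.8] w 0.128 30.0
turn z rad 0.0013 shift xyz [ 0.0004 -0.0016  0.0003] world [ 0.0016 -0.0003 -0.0003]
```

drive_tool(
  steps=[0, 0, 0, 0, -0.0025, -0.0065, 0, 0, 0, 0, 0, -0.0027, -0.0064, 0, 0, 0, 0, 0, -0.003, -0.0063, 0, 0, 0, 0, 0, -0.0032, -0.0062, 0, 0, 0, 0, 0, -0.0034, -0.0061, 0, 0, 0, 0, 0, -0.0036, -0.006, 0, 0, 0, 0, 0, -0.0038, -0.0059, 0, 0, 0, 0, 0, -0.004, -0.0057, 0, 0, 0, 0, 0, -0.0042, -0.0056, 0, 0, 0, 0, 0, -0.0044, -0.0054, 0],
)

```text
time_s: 21.32
tcp_pos: [0.4908, -0.0009, 0.2415]
ee_rot: [[0.024, -1.0, -0.01], [-1.0, -0.024, -0.001], [0.0, 0.01, -1.0]]
wrist_force: [-13.4, 4.3, 8.1]
gripper_width: 0.128
gripper_force: 30.0
```

drive_tool(
  steps=[0, 0, 0, 0, -0.0046, -0.0053, 0, 0, 0, 0, 0, -0.0048, -0.0051, 0, 0, 0, 0, 0, -0.0049, -0.0049, 0, 0, 0, 0, 0, -0.0051, -0.0048, 0, 0, 0, 0, 0, -0.0053, -0.0046, 0, 0, 0, 0, 0, -0.0054, -0.0044, 0, 0, 0, 0, 0, -0.0056, -0.0042, 0, 0, 0, 0, 0, -0.0057, -0.004, 0, 0, 0, 0, 0, -0.0058, -0.0038, 0, 0, 0, 0, 0, -0.006, -0.0036, 0],
)

```text
time_s: 22.15
tcp_pos: [0.5477, 0.0002, 0.2891]
ee_rot: [[0.026, -1.0, 0.002], [-1.0, -0.026, -0.001], [0.001, -0.002, -1.0]]
wrist_force: [-4.6, 1.1, 5.7]
gripper_width: 0.126
gripper_force: 30.0
```

```bash
python3 -c "
from h import *
a=np.radians(60)
go([.6467-.2*np.cos(a),0,.112+.2*np.sin(a)],-88.7)"
```

```text
t 22.15 tcp [5.477e-01 2.000e-04 2.891e-01] phi -88.53 tilt [ 0.002 -0.001 -1.   ] F [-4.6  1.1  5.7] w 0.126 30.0
turn z rad 0.003 shift xyz [0.0002 0.001  0.0039] world [-0.001  -0.0002 -0.0039]
```

drive_tool(
  steps=[0, 0, 0, 0, 0, 0, 0, 0, 0, 0, 0, 0, 0, 0, 0, 0, 0, 0, 0, 0, 0],
)

```text
time_s: 22.4
tcp_pos: [0.5481, 0.0003, 0.2892]
ee_rot: [[0.026, -1.0, 0.003], [-1.0, -0.026, -0.001], [0.001, -0.003, -1.0]]
wrist_force: [-5.9, 1.6, 9.2]
gripper_width: 0.129
gripper_force: 30.0
```

```bash
python3 -c "
from h import *
a=np.radians(60)
go([.6467-.2*np.cos(a),0,.112+.2*np.sin(a)],-88.7)
np.set_printoptions(precision=4,suppress=True)
for n in('top','scene'):
    im=r.capture(n);cv2.imwrite(f'pics/f6_{n}.png',im);h=cv2.cvtColor(im,cv2.COLOR_BGR2HSV)
    red=((h[...,0]<8)|(h[...,0]>170))&(h[...,1]>110)&(h[...,2]>60)
    for c,st,q in blobs(red,15):
        if 150<c[1]<310 and 200<c[0]<420:print(n,c,st)
    print(proj(n,r.sense()['tcp_pos']))
"
```

```text
t 22.4 tcp [5.481e-01 3.000e-04 2.892e-01] phi -88.53 tilt [ 0.003 -0.001 -1.   ] F [-5.9  1.6  9.2] w 0.129 30.0
turn z rad 0.003 shift xyz [0.0002 0.0014 0.004 ] world [-0.0014 -0.0003 -0.004 ]
top [307.4706 150.3529] [306 148   4   5  17]
top [398.327  163.5524] [385 148  27  33 315]
top [299.2    236.4857] [289 234  20   6 105]
[[275.2939 237.2974]]
scene [344.9586 171.8698] [332 168  27   9 169]
[[364.6841 168.0302]]
```

drive_tool(
  steps=[0, 0, 0, 0, -0.0061, -0.0036, 0, 0, 0, 0, 0, -0.0062, -0.0034, 0, 0, 0, 0, 0, -0.0063, -0.0032, 0, 0, 0, 0, 0, -0.0064, -0.003, 0, 0, 0, 0, 0, -0.0065, -0.0027, 0, 0, 0, 0, 0, -0.0066, -0.0025, 0, 0, 0, 0, 0, -0.0067, -0.0022, 0, 0, 0, 0, 0, -0.0067, -0.002, 0, 0, 0, 0, 0, -0.0068, -0.0017, 0, 0, 0, 0, 0, -0.0068, -0.0014, 0],
)

```text
time_s: 23.33
tcp_pos: [0.614, 0.002, 0.3106]
ee_rot: [[0.025, -1.0, -0.001], [-1.0, -0.025, -0.001], [0.001, 0.001, -1.0]]
wrist_force: [-0.5, -3.2, 0.2]
gripper_width: 0.129
gripper_force: 30.0
```

```bash
python3 -c "
from h import *
a=np.radians(90)
go([.6465,0.002,.112+.2*np.sin(a)],-88.7)"
```

```text
t 23.33 tcp [0.614  0.002  0.3106] phi -88.6 tilt [-0.001 -0.001 -1.   ] F [-0.5 -3.2  0.2] w 0.129 30.0
turn z rad 0.0018 shift xyz [ 0.0007 -0.0325 -0.0014] world [0.0325 0.     0.0014]
```

drive_tool(
  steps=[0, 0, 0, 0, -0.0055, -0.0008, 0, 0, 0, 0, 0, -0.005, -0.0006, 0, 0, 0, 0, 0, -0.0045, -0.0005, 0, 0, 0, 0, 0, -0.004, -0.0003, 0, 0, 0, 0, 0, -0.004, -0.0002, 0, 0, 0, 0, 0, -0.0035, -0.0002, 0, 0, 0, 0, 0, -0.003, 0, 0, 0, 0, 0, 0, -0.002, 0, 0, 0, 0, 0, 0, -0.001, 0, 0, 0, 0, 0, 0, 0, 0, 0],
)

```text
time_s: 24.17
tcp_pos: [0.6462, 0.0028, 0.3135]
ee_rot: [[0.025, -1.0, 0.0], [-1.0, -0.025, -0.001], [0.001, -0.0, -1.0]]
wrist_force: [-0.6, -5.0, 1.2]
gripper_width: 0.127
gripper_force: 30.0
```

drive_tool(
  steps=[0, 0, 0, 0, 0, 0, 0, 0, 0, 0, 0, 0, 0, 0, 0, 0, 0, 0, 0, 0, 0, 0, 0, 0, 0, 0, 0, 0, 0, 0, 0, 0, 0, 0, 0],
)

```text
time_s: 24.58
tcp_pos: [0.6459, 0.0028, 0.3135]
ee_rot: [[0.025, -1.0, 0.0], [-1.0, -0.025, -0.001], [0.001, -0.0, -1.0]]
wrist_force: [-0.6, -5.3, 1.1]
gripper_width: 0.129
gripper_force: 30.0
```

```bash
python3 -c "
from h import *
go([.6465,0.002,.312],-88.7)
t=r.capture('top');s=r.capture('scene')
cv2.imwrite('pics/p7.png',np.hstack([cv2.resize(s[100:310,280:440],(400,525)),cv2.resize(t[150:360,240:400],(400,525))]))
for p in ([.6465,.09,.112],[.6465,-.09,.112],[.6465,.09,.262],[.6465,-.09,.262],[.6465,.067,.312],[.6465,-.063,.312]):
  print(((proj('scene',p)[0]-[280,100])*2.5).round(),((proj('top',p)[0]-[240,150])*2.5).round())
"
```

```text
t 24.58 tcp [0.6459 0.0028 0.3135] phi -88.59 tilt [ 0.    -0.001 -1.   ] F [-0.6 -5.3  1.1] w 0.129 30.0
turn z rad 0.0019 shift xyz [ 0.0008 -0.0006  0.0015] world [ 0.0006 -0.0008 -0.0015]
[323. 379.] [ 10. 141.]
[124. 408.] [193. 140.]
[345. 264.] [-14. 108.]
[128. 293.] [197. 107.]
[326. 224.] [ 4. 95.]
[163. 245.] [165.  94.]
```

View pics/p7.png

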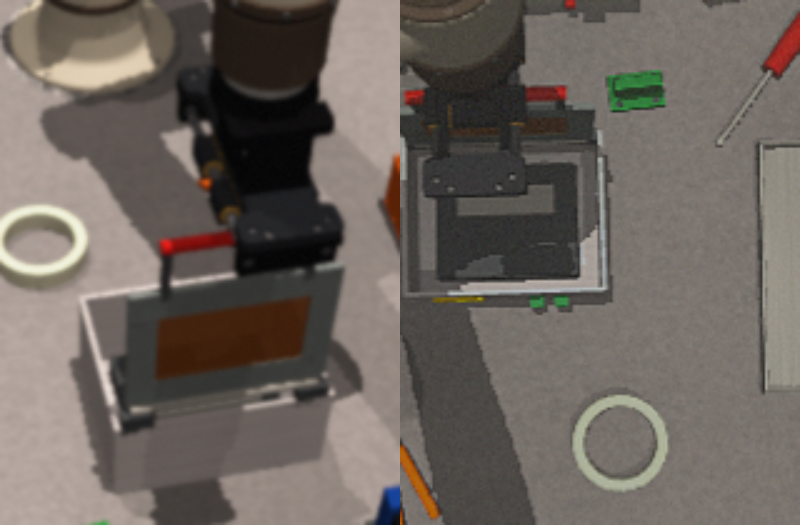

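The flap stands upright with the bar gripped. In the scene half of the picture, its corners at (130,297) and (343,265) and the bar end at (167,245) match the predicted plumb position within a few pixels. The force is small and the arm is still, so I hand it in.

```bash
python3 -c "
from station import r
print(r.finish_job())"
```

```text
the job is handed in; nothing more can be done
None
```

Both bright brackets stand in the orange tote beside the dark one, and the flap is upright and still with its red bar gripped; I handed the job in at about 25 s, and no verdict came back.

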